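# Raise the wash basket to drip off

### The arm

A 6-joint arm with a two-finger parallel gripper is mounted at the origin on a cart in front of the work surface, level with it; the furniture and walls round the work are solid. World frame = base frame: x ahead of the robot, y to its left, z up, the work surface at z = 0. Lengths are in m, angles in rad, forces in N, time in s.
With the tool pointing down it reaches from about 0.375 to 0.75 m from the base axis. Payload 9 kg.
Tool frame: the origin (TCP) lies on the centre line of the jaws, within the pads' length; the fingertips stand 17 mm ahead of it and the grasp point (between the pads) lies 2 mm behind it; z points along the fingers, y is the direction in which the jaws open and shut (so a half turn about z gives the same grasp; the last joint's range is limited). The gripper opens to 85 mm and grips with 20 to 120 N. Pads are 22 mm wide; open, the fingers measure 114 mm over their backs; the gripper's body (76 mm by 85 mm) begins 54 mm behind the grasp point. The pads swing forward as they close: fully open they stand 13 mm farther back than shut.
Start: joints at [0.934, 0.104, 0.097, 1.564, 0, 1.353], TCP at [0.244, 0.548, 0.248] pointing down, gripper open.
Joint ranges: [-2.99, 2.99], [-0.84, 1.86], [-1.1, 1.16], [-1.84, 2.11], [-1.51, 1.56], [-3.14, 3.14]. Speed limits (rad/s): [2.22, 2.22, 2.57, 3.14, 3.14, 3.14].

### API

Orientations are given as a unit quaternion [x, y, z, w].
In Python, from cell import bot gives the robot as it stands.
- The arm moves only by the tool apply_moves, never from a script. Its arguments are lists of equal length, an entry for each row: "dp": the shift along the tool's x, y, z in m, a list of three; "angular": the turn, a rotation vector about the tool's x, y, z in degrees, a list of three. In form: {"dp": [[tx, ty, tz], ...], "angular": [[rx, ry, rz], ...]}. A call has 1 to 5 rows; each row is the pose to reach, as a shift and turn from the pose commanded when the call began, along the tool's axes at that moment; what a row does not reach only later rows make up. A row lasts 1/10 s, in which the tool goes at most 50 mm and 8.59 degrees, less where a joint would pass 70% of its speed; a pose out of reach is approached as far as the arm can. A call with a gripper value outside its range is refused whole. "claw" is the opening, from 0 (shut) to 1 (fully open), set as the call begins (left out, the last holds). The fingers move at their own pace and stop on an object; "squeeze" is the grip in N (left out, the last holds). Time passes only in rows, so rows that repeat a pose let the fingers close. It gives the time, the measured TCP pose, the force and the opening at its end, in the units of the state.
- bot.observe(): the state, without advancing time (a new reading comes with each control period).
- bot.camera(name): name is "scene" or "top"; returns the picture (420x560x3 uint8, red, green, blue); there is no depth.
- bot.camera_model(name): a dict with "mtx" (3x3 intrinsics, pixels), "k1" (the pictures are not rectified: a ray, as slopes to the right and down, at radius r is drawn at 1 + k1 r^2 times it, then the intrinsics apply), "pose" (4x4, takes a point from camera to world coordinates). Camera axes: x right, y down, z forward; pixel columns grow to the right and rows downward; lengths in m; the calibration is good to about 2 mm. A picture is of the moment at which its call begins. camera_model takes no time and is no camera call.
- bot.finish_job(): hands the job in, once; it reports no verdict.
Trained networks look in the newest picture that a camera, given by its name, has taken for a name from the list of things; names that differ only in an ending like _2 or _b are one class to them, and where a whole thing is asked for, a point or a joint stands for the part that bears it (a point fixed in the world has none). Each returns a list of dicts, best first, with "score" (0 to 1); they miss things now and then, are a little off and sometimes report something else, mostly with a low value. They report only what shows in the picture. A call takes as long as a camera call.
- bot.recognise(target, camera): "bbox" ([left, top, width, height] in pixels, round what is visible of it).
- bot.trace(target, camera): "pixels" (420x560 bool, what is visible of it) and "bbox" ([left, top, width, height] in pixels, round what is visible of it).
The state is a dict: "time_s": time; "qpos": joint angles; "qvel": joint speeds; "effort": joint torques, N m; "tool_pos": TCP position; "tcp_rot": TCP orientation; "wrist_force": force on the tool from outside, world axes, zero at the start; "wrist_torque": the same for the moment, N m; "finger_gap": opening from 0.0 (shut) to 1.0 (fully open).
Only numpy, scipy, OpenCV 4.12 (cv2) and the standard library are available. Lean on these libraries where they do the work, as an engineer would, in place of code of your own. Each camera call takes 0.05 s, during which the arm holds its last target.

### The job

The wash unit has finished and its tank has been drained. Take its front bow handle and swing the lid fully open, then lift the wire basket, with the dental model in it, out of the tank by the grip on its bail and hold it level and still, straight above the tank, to drip off, its underside about 5 cm above the tank's rim. Finish while holding it there, with the lid left open, the model still in the basket and the things round about left where they are.

Things in the scene. Friction and masses are not known exactly. Their poses are not given: they have to be found in the camera images.
- washer_lid (a joint): hinge of the wash unit's grey lid: 0 shut, grows as the lid opens upward and back, 1.75 rad at its stop (just past upright). Stiff hinge: the lid stays where it is left; about 2.5 N at the handle moves it.
- lid_handle (a point): middle of the lid's bow handle: a steel bar 10 mm thick and 76 mm long between its bends, parallel to the hinge, standing 36 mm clear of the sloped front of the lid (measured square to the slope), so it can be pinched from above. Moves with the lid. Axes are the lid's: y along the bar. With the lid shut it lies 147 mm in front of the hinge line and 55 mm above it.
- lid_hinge (a point): middle of the lid's hinge line, on the rear edge of the wash unit, 110 mm above the worktop; fixed to the unit. y runs along the hinge, x points from the unit's front to its rear, z up. The lid opens by turning about +y: its front rises, then goes back.
- tank_mouth (a point): centre of the tank's mouth, at the height of its rim (105 mm above the worktop). The wash unit is a white box 148 mm deep (x), 176 mm wide (y), standing fixed on the worktop; its open tank is 112 x 128 mm and 75 mm deep, under the grey lid. Axes as for lid_hinge. The shut lid rises to 147 mm.
- basket: rectangular steel wire basket standing in the tank, 92 (x) x 108 (y) mm, 48 mm high to its rim, about 10 mm clear of the tank's sides, about 160 g; the origin is the centre of its underside, z up when level. A wire bail rises over its middle, in the x-z plane, up to the black grip.
- basket_grip (a point): centre of the black grip on top of the basket's bail: a bar 60 mm long along the basket's x, 12 mm wide (y) and 16 mm high, 95 mm above the basket's underside. It stands 20 mm above the tank's rim while the basket stands in the tank; pinch it across its width.
- model_center (a point): centre (half-way up) of the white dental model lying loose in the basket, 60 x 77 x 26 mm, about 70 g. The two together weigh 0.18 to 0.3 kg.
- bowl: blue-grey rubber mixing bowl, 90 mm wide and 61 mm high, origin under its centre; bystander on the right.
- bench_cast: pink dental cast, 60 x 77 x 26 mm, origin under its centre; bystander on the right.
- tweezers: steel tweezers, 145 mm long, lying on the worktop at the front left, origin under their centre; bystander.
- plaster_block: cream plaster block, 46 x 52 x 36 mm, origin under its centre; bystander on the left.
- putty: purple putty block, 30 x 42 x 22 mm, origin under its centre; bystander on the left.
- tape: roll of masking tape lying flat, 60 mm wide, 19 mm high, origin under its centre; bystander at the front right.

How it is judged:
On the way, in this order (a step that is already met when the one before it is completed fails the run):
1. the fingers have hold of the lid's handle and the lid is on its way open (value of joint washer_lid between 0.3 and 1.4 rad and distance between the grasp point and lid_handle below 0.06 m and contact force between the fingers and washer above 0.3 N), for 0.1 s.
2. the lid is swung fully open (at least 1.5 rad) while the basket still stands in the tank (value of joint washer_lid above 1.5 rad and z of basket in the frame of tank_mouth below -0.055 m), for 0.2 s.
3. the basket is lifted out of the tank with the model in it, its underside above the rim (z of basket in the frame of tank_mouth above 0.01 m and contact force between basket and the fingers above 0.5 N and distance between model_center and basket below 0.035 m), for 0.2 s.
At the end, for the whole second after the job is handed in: Held by its grip in the fingers (grasp point within 50 mm), over the tank: underside 30-80 mm above the rim, centre within 20 mm of the tank's, tilt under 0.10 rad, under 20 mm/s and 0.15 rad/s, not touching the unit; model in it (centre within 35 mm of basket origin); lid open at least 1.45 rad (z of basket in the frame of tank_mouth between 0.03 and 0.08 m and horizontal distance between basket and tank_mouth below 0.02 m and angle between basket's own z axis and vertical below 0.1 rad and linear speed of basket below 0.02 m/s and angular speed of basket below 0.15 rad/s and contact force between basket and the fingers above 0.5 N and contact force between basket and washer below 0.1 N and distance between model_center and basket below 0.035 m and value of joint washer_lid above 1.45 rad and distance between the grasp point and basket_grip below 0.05 m); the arm keeps its last pose, push and grip.
It fails at once if the basket is tipped more than 0.35 rad (angle between basket's own z axis and vertical above 0.35 rad).
It fails at once if the model comes out of the basket (distance between model_center and basket above 0.05 m).
It fails at once if a bystander is moved more than 30 mm (distance of any of bowl, bench_cast, tweezers, plaster_block, putty, tape from where it was at the start of the episode above 0.03 m).
It also fails if it takes over 54 s, if anything falls off the work surface, if the arm or the gripper's body presses on something with over 40 N, if the wrist force passes 120 N, or if a joint passes its speed limit or range.

## Working session

There is one attempt and no reset: what is moved stays moved. The work goes in short steps, Python scripts to look and compute and a tool call to move; the robot and the scene stay as the last step left them, time stands still between calls to the robot, and variables do not carry over. Pictures are saved under pics/ and viewed, and the job is handed in when it is done.

Besides the shell and the picture viewer there is one more tool, called after "Emit:" as name(argument=value, ...), one argument or row to a line, values as JSON. apply_moves: Moves the arm, as the interface text tells. Its arguments: {"type":"object","properties":{"dp":{"type":"array"},"angular":{"type":"array"},"claw":{"type":"number"},"squeeze":{"type":"number"}},"required":["dp","angular"]}

```bash
ls; mkdir -p pics; python3 - <<'E'
from cell import bot
import cv2
print(bot.observe())
for n in("scene","top"):
    im=bot.camera(n); cv2.imwrite(f"pics/{n}0.png",im[:,:,::-1]); m=bot.camera_model(n); print(n,m)
    for t in ["lid_handle","washer_lid","basket_grip","basket","lid_hinge","tank_mouth"]:
        try:
            for r in bot.recognise(t,n)[:2]: print(t,n,r)
        except Exception as e: print(t,e)
E
```

```text
pics
{'time_s': 0.0, 'qpos': array([9.34316741e-01, 1.04684150e-01, 9.64478541e-02, 1.56391444e+00,
       1.30328772e-05, 1.35310681e+00]), 'qvel': array([-0.000984  ,  0.00111416,  0.00123905, -0.00213385,  0.00125716,
        0.00044666]), 'effort': array([-7.75229837e-04, -5.56927979e+01,  5.03651369e+01,  1.66480889e-02,
       -4.19795178e-04,  1.16727296e-05]), 'tool_pos': array([0.24377865, 0.54789092, 0.24751941]), 'tcp_rot': array([ 2.07868143e-01,  9.78156622e-01, -6.13677474e-04, -2.86442341e-04]), 'wrist_force': array([-0.46730919, -0.04358338,  0.88504729]), 'wrist_torque': array([0.0335666 , 0.00066217, 0.04329383]), 'finger_gap': 1.0025308692071337}
scene {'mtx': array([[491.58673628,   0.        , 278.63327206],
       [  0.        , 491.58673628, 207.21860152],
       [  0.        ,   0.        ,   1.        ]]), 'k1': -0.07566799711313267, 'pose': array([[ 0.7247197 , -0.30567861,  0.6175289 , -0.2325212 ],
       [-0.68898483, -0.30975324,  0.6552502 , -0.8319972 ],
       [-0.00901439, -0.90034078, -0.43509221,  0.64106722],
       [ 0.        ,  0.        ,  0. 
[... 450 characters left out ...]
 , 391.17748426, 212.23485979],
       [  0.        ,   0.        ,   1.        ]]), 'k1': -0.026831472554807705, 'pose': array([[ 0.01957223, -0.98928625,  0.14467082,  0.32350362],
       [-0.99934625, -0.02375661, -0.02725259, -0.00447237],
       [ 0.0303975 , -0.14404285, -0.98910447,  1.39352655],
       [ 0.        ,  0.        ,  0.        ,  1.        ]])}
lid_handle top {'bbox': [216.9, 181.2, 57.2, 56.5], 'score': 0.64}
washer_lid top {'bbox': [213.3, 183.7, 60.9, 54.3], 'score': 0.94}
washer_lid top {'bbox': [214.4, 181.0, 57.1, 58.8], 'score': 0.42}
lid_hinge top {'bbox': [212.1, 180.6, 62.5, 58.2], 'score': 0.9}
tank_mouth top {'bbox': [215.2, 183.1, 62.2, 61.4], 'score': 0.66}
```

View pics/scene0.png

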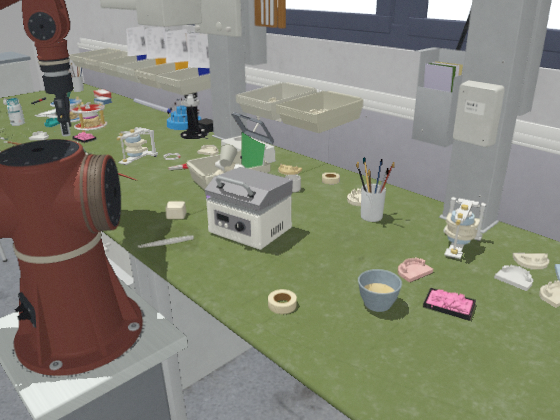

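View pics/top0.png

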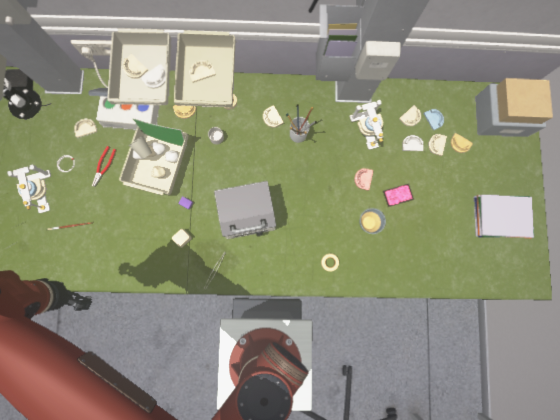

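```bash
python3 - <<'E'
import cv2
a=cv2.imread("pics/top0.png")[160:270,190:300]
cv2.imwrite("pics/top0z.png",cv2.resize(a,(600,600),interpolation=cv2.INTER_CUBIC))
a=cv2.imread("pics/scene0.png")[150:260,190:310]
cv2.imwrite("pics/scene0z.png",cv2.resize(a,(600,550),interpolation=cv2.INTER_CUBIC))
E
```

```text
(no output)
```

View pics/top0z.png

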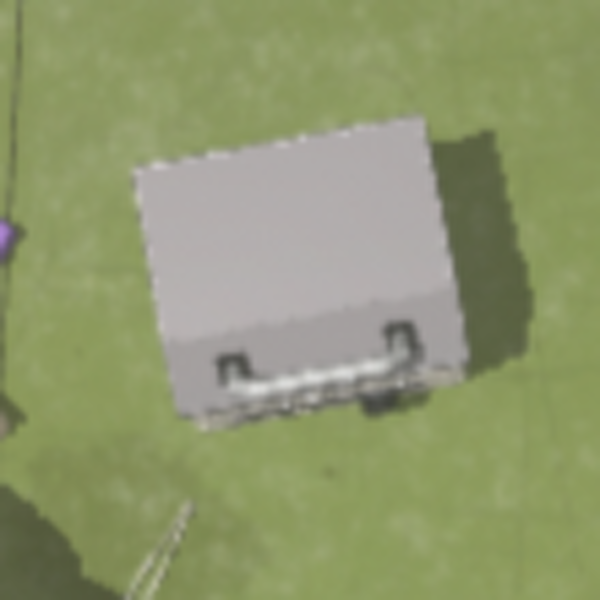

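View pics/scene0z.png

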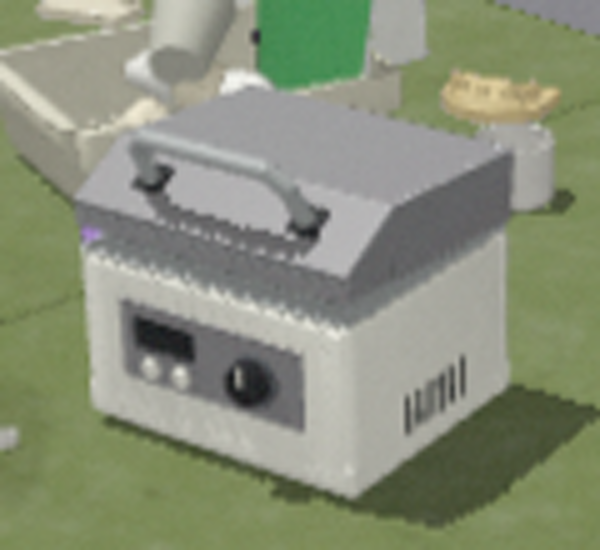

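```bash
cat > h.py <<'E'
import numpy as np, cv2
from scipy.optimize import least_squares
from scipy.spatial.transform import Rotation as R
def proj(m,P):
    P=np.atleast_2d(P); T=np.linalg.inv(m["pose"]); c=P@T[:3,:3].T+T[:3,3]
    s=c[:,:2]/c[:,2:]; r2=(s**2).sum(1,keepdims=True); s=s*(1+m["k1"]*r2); K=m["mtx"]
    return s*[K[0,0],K[1,1]]+[K[0,2],K[1,2]]
def ray(m,px):
    K=m["mtx"]; d=(np.array(px)-[K[0,2],K[1,2]])/[K[0,0],K[1,1]]; s=d.copy()
    for _ in range(10): s=d/(1+m["k1"]*(s@s))
    v=m["pose"][:3,:3]@np.array([s[0],s[1],1]); return m["pose"][:3,3],v
def at_z(m,px,z):
    o,v=ray(m,px); return o+v*(z-o[2])/v[2]
E
python3 - <<'E'
from h import *
from cell import bot
mt,ms=bot.camera_model("top"),bot.camera_model("scene")
zt=lambda u,v:((u+.5)/(600/110)-.5+190,(v+.5)/(600/110)-.5+160)
zs=lambda u,v:((u+.5)/5-.5+190,(v+.5)/5-.5+150)
obs=[(mt,zt(137,170),(0,.088,.147)),(mt,zt(424,118),(0,-.088,.147)),(mt,zt(240,388),(-.147,.034,.167)),(mt,zt(405,365),(-.147,-.034,.167)),
(ms,zs(352,497),(-.148,-.088,0)),(ms,zs(513,388),(0,-.088,0)),(ms,zs(93,408),(-.148,.088,0)),(ms,zs(513,150),(0,-.088,.147))]
def f(p):
    return np.concatenate([(proj(m,R.from_euler('z',p[2]).apply(l)+[p[0],p[1],0])[0]-px) for m,px,l in obs])
s=least_squares(f,[.5,0,.1],loss='soft_l1'); print(s.x,np.degrees(s.x[2])); print(f(s.x).reshape(-1,2).round(1))
p=s.x
for l in [(-.147,0,.165),(-.074,0,.105)]: print(R.from_euler('z',p[2]).apply(l)+[p[0],p[1],0])
for t in ["tweezers","putty","plaster_block","tape"]:
    for r in bot.recognise(t,"top")[:1]: b=r["bbox"]; print(t,at_z(mt,(b[0]+b[2]/2,b[1]+b[3]/2),.01),r["score"],b)
E
```

```text
[0.59198998 0.09342309 0.19742478] 11.31160690477099
[[-1.5 -1.2]
 [-0.5 -0.7]
 [ 3.  -0.1]
 [-5.9  0.4]
 [-0.2  3.1]
 [ 0.2  1.9]
 [-0.1  2. ]
 [ 0.3 -0.1]]
[0.44784547 0.0645898  0.165     ]
[0.51942744 0.07890837 0.105     ]
putty [0.42464121 0.31001644 0.01      ] 0.29 [171.2, 229.0, 16.9, 18.6]
plaster_block [0.42442954 0.30386097 0.01      ] 0.59 [173.1, 228.5, 16.6, 19.8]
tape [0.42294081 0.31501141 0.01      ] 0.6 [168.4, 228.8, 19.6, 19.9]
```

```bash
cat > ov.py <<'E'
from h import *
def overlay(m,img,p,out,box,k,th=0):
    o=[p[0],p[1],0]; Rz=R.from_euler('z',p[2])
    x0,y0,x1,y1=box; a=cv2.resize(img[y0:y1,x0:x1],None,fx=k,fy=k,interpolation=cv2.INTER_CUBIC)
    def lid(q): # rotate about hinge
        q=np.array(q)-[0,0,.11]; return R.from_euler('y',th).apply(q)+[0,0,.11]
    def line(A,B,c):
        P=proj(m,Rz.apply(np.array([A,B]))+o); P=((P+.5-[x0,y0])*k-.5).round().astype(int); cv2.line(a,tuple(map(int,P[0])),tuple(map(int,P[1])),c,1)
    line(lid((-.147,.038,.165)),lid((-.147,-.038,.165)),(0,0,255))
    line(lid((0,.088,.147)),lid((0,-.088,.147)),(0,255,0))
    for A,B in [((-.148,-.088,0),(-.148,.088,0)),((-.148,-.088,0),(0,-.088,0)),((-.148,-.088,.1),(-.148,.088,.1)),((-.148,-.088,.1),(0,-.088,.1)),((0,-.088,.1),(0,.088,.1)),((-.148,.088,.1),(0,.088,.1))]: line(A,B,(255,0,0))
    cv2.imwrite(out,a)
E
python3 - <<'E'
from ov import *
from cell import bot
p=[0.592,0.0934,0.1974]
overlay(bot.camera_model("top"),cv2.imread("pics/top0.png"),p,"pics/ot.png",(190,160,300,270),5.4)
overlay(bot.camera_model("scene"),cv2.imread("pics/scene0.png"),p,"pics/os.png",(190,150,310,260),5)
E
```

```text
(no output)
```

View pics/ot.png

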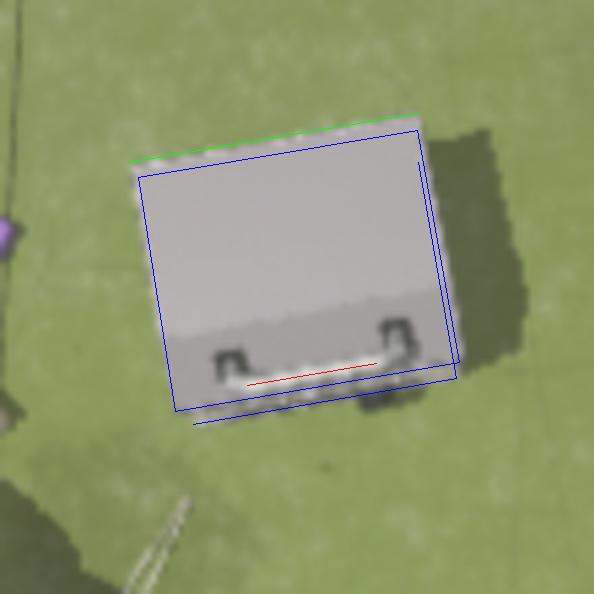

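View pics/os.png

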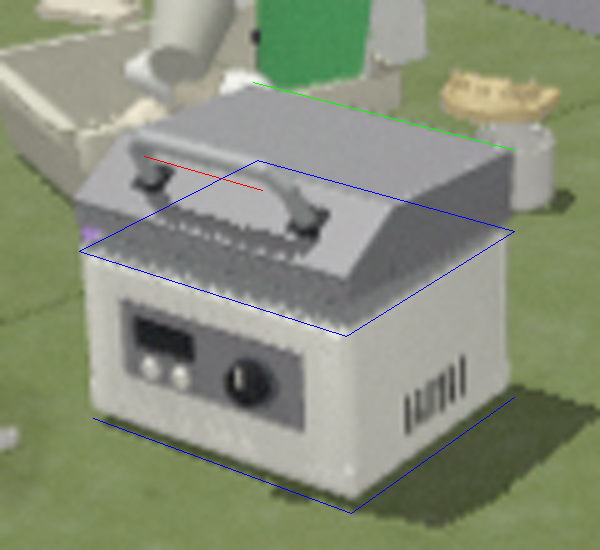

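```bash
cat > pl.py <<'E'
from h import *
import json,os
from scipy.spatial.transform import Slerp
from cell import bot
YAW=0.1974
def tool(phi,yaw=None):
    yaw=YAW if yaw is None else yaw
    return R.from_euler('z',yaw)*R.from_euler('y',phi)*R.from_matrix(np.array([[0,1,0],[1,0,0],[0,0,-1]]).T)
def start():
    if os.path.exists("cmd.json"):
        d=json.load(open("cmd.json")); return np.array(d["p"]),R.from_quat(d["q"])
    o=bot.observe(); return np.array(o["tool_pos"]),R.from_quat(o["tcp_rot"])
def plan(targets):
    """targets list of (pos,R) one per row; prints calls of 5"""
    p,q=start()
    for i in range(0,len(targets),5):
        dp=[];an=[]
        for P,Q in targets[i:i+5]:
            dp.append([round(float(v),4)+0. for v in q.inv().apply(np.array(P)-p)]); an.append([round(float(v),2)+0. for v in np.degrees((q.inv()*Q).as_rotvec())])
        print(json.dumps({"dp":dp,"angular":an}))
        p=p+q.apply(dp[-1]); q=q*R.from_rotvec(np.radians(an[-1]))
    json.dump({"p":list(p),"q":list(q.as_quat())},open("cmd.json","w"))
def interp(P,Q,n,settle=0):
    p,q=start(); s=Slerp([0,1],R.concatenate([q,Q])); P=np.array(P)
    t=[(p+(P-p)*k/n,s(k/n)) for k in range(1,n+1)]
    return t+[t[-1]]*settle
E
python3 - <<'E'
from pl import *
plan(interp([.45,.063,.25],tool(np.radians(-20)),14,1))
E
```

```text
{"dp": [[-0.0275, -0.0257, -0.0001], [-0.0551, -0.0514, -0.0002], [-0.0826, -0.077, -0.0004], [-0.1101, -0.1027, -0.0005], [-0.1377, -0.1284, -0.0006]], "angular": [[-1.32, -0.68, 3.87], [-2.64, -1.36, 7.73], [-3.95, -2.05, 11.6], [-5.27, -2.73, 15.46], [-6.59, -3.41, 19.33]]}
{"dp": [[-0.0345, -0.0151, -0.0006], [-0.069, -0.0301, -0.0013], [-0.1035, -0.0452, -0.0019], [-0.138, -0.0602, -0.0025], [-0.1725, -0.0753, -0.0031]], "angular": [[-1.32, -0.68, 3.86], [-2.63, -1.36, 7.73], [-3.95, -2.05, 11.6], [-5.27, -2.73, 15.46], [-6.59, -3.41, 19.33]]}
{"dp": [[-0.0375, -0.0027, 0.0005], [-0.0751, -0.0055, 0.001], [-0.1126, -0.0082, 0.0015], [-0.1502, -0.011, 0.002], [-0.1502, -0.011, 0.002]], "angular": [[-1.31, -0.68, 3.86], [-2.63, -1.37, 7.73], [-3.95, -2.05, 11.59], [-5.27, -2.73, 15.46], [-5.27, -2.73, 15.46]]}
```

Emit:
apply_moves(
  dp=[
    [-0.0275, -0.0257, -0.0001],
    [-0.0551, -0.0514, -0.0002],
    [-0.0826, -0.077, -0.0004],
    [-0.1101, -0.1027, -0.0005],
    [-0.1377, -0.1284, -0.0006],
  ],
  angular=[
    [-1.32, -0.68, 3.87],
    [-2.64, -1.36, 7.73],
    [-3.95, -2.05, 11.6],
    [-5.27, -2.73, 15.46],
    [-6.59, -3.41, 19.33],
  ],
  claw=0.6,
  squeeze=30,
)

```text
time_s: 1.4
tool_pos: [0.3179, 0.3736, 0.2489]
tcp_rot: [0.37, 0.927, 0.05, 0.041]
wrist_force: [0.4, -0.5, 0.6]
finger_gap: 0.602
```

Emit:
apply_moves(
  dp=[
    [-0.0345, -0.0151, -0.0006],
    [-0.069, -0.0301, -0.0013],
    [-0.1035, -0.0452, -0.0019],
    [-0.138, -0.0602, -0.0025],
    [-0.1725, -0.0753, -0.0031],
  ],
  angular=[
    [-1.32, -0.68, 3.86],
    [-2.63, -1.36, 7.73],
    [-3.95, -2.05, 11.6],
    [-5.27, -2.73, 15.46],
    [-6.59, -3.41, 19.33],
  ],
)

```text
time_s: 1.9
tool_pos: [0.3915, 0.2003, 0.2498]
tcp_rot: [0.518, 0.846, 0.099, 0.081]
wrist_force: [0.2, 0.7, -0.9]
finger_gap: 0.601
```

Emit:
apply_moves(
  dp=[
    [-0.0375, -0.0027, 0.0005],
    [-0.0751, -0.0055, 0.001],
    [-0.1126, -0.0082, 0.0015],
    [-0.1502, -0.011, 0.002],
    [-0.1502, -0.011, 0.002],
  ],
  angular=[
    [-1.31, -0.68, 3.86],
    [-2.63, -1.37, 7.73],
    [-3.95, -2.05, 11.59],
    [-5.27, -2.73, 15.46],
    [-5.27, -2.73, 15.46],
  ],
)

```text
time_s: 2.4
tool_pos: [0.4509, 0.0594, 0.2498]
tcp_rot: [0.627, 0.759, 0.134, 0.111]
wrist_force: [-0.0, 1.0, 0.3]
finger_gap: 0.596
```

```bash
python3 - <<'E'
from pl import *
from ov import *
o=bot.observe(); print(o["time_s"],o["tool_pos"],o["tcp_rot"],o["qpos"].round(3),o["finger_gap"],start()[0],start()[1].as_quat())
for n,b,k in(("top",(200,150,320,270),5),("scene",(180,110,320,260),4)):
    im=bot.camera(n)[:,:,::-1].copy(); cv2.imwrite(f"pics/{n}1.png",im)
    m=bot.camera_model(n)
    q=R.from_quat(o["tcp_rot"]); 
    for d in ([0,0,0],[0,0,.017]):
        print(n,proj(m,o["tool_pos"]+q.apply(d)))
    overlay(m,im,[.592,.0934,.1974],f"pics/{n}1z.png",b,k)
E
```

```text
2.4 [0.45085585 0.05935995 0.24982746] [0.62700472 0.75930287 0.13405757 0.11114317] [-0.257 -0.83  -0.681  1.401  0.148  1.148] 0.5958581735561156 [0.45000368 0.06298763 0.24998482] [0.62435015 0.76159133 0.13431485 0.11011384]
top [[247.5779573  224.92151592]]
top [[247.55244028 223.60178386]]
scene [[230.50950096 151.83652076]]
scene [[232.41620113 157.42537299]]
```

View pics/top1z.png

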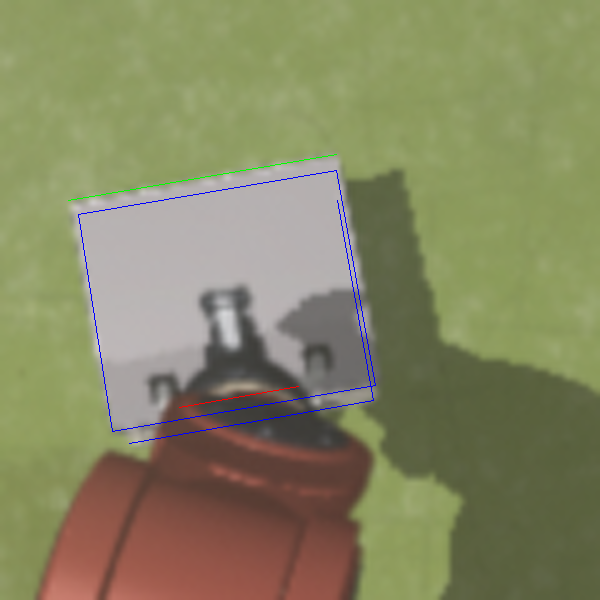

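View pics/scene1z.png

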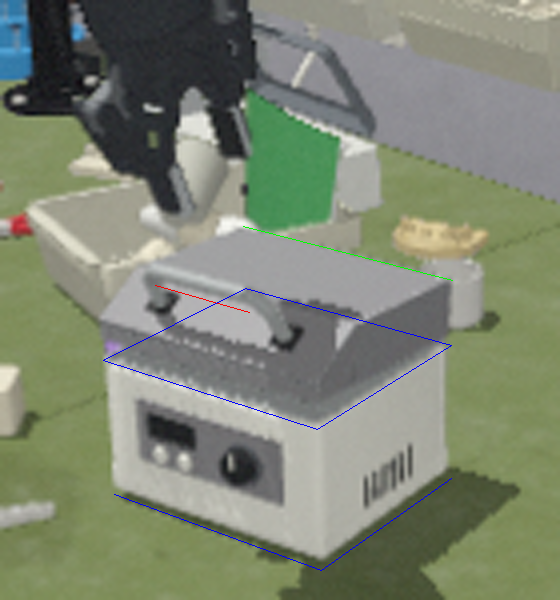

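```bash
python3 - <<'E'
from pl import *
mt,ms=bot.camera_model("top"),bot.camera_model("scene")
for a in [(247.6,228.9),(249.3,228.3)]:
  for z in(.165,.17): print(at_z(mt,a,z))
for a in [(232.6,220.3),(231.6,179.5+0.)]:
  for z in(.165,.17): print('s',at_z(ms,a,z))
E
```

```text
[0.44771004 0.06362892 0.165     ]
[0.44720453 0.06335176 0.17      ]
[0.44972939 0.05834526 0.165     ]
[0.44921567 0.0580896  0.17      ]
s [ 0.33004038 -0.09272166  0.165     ]
s [ 0.32413195 -0.10048607  0.17      ]
s [0.4694801  0.08522693 0.165     ]
s [0.46210717 0.07559359 0.17      ]
```

```bash
python3 - <<'E'
from pl import *
mt,ms=bot.camera_model("top"),bot.camera_model("scene")
im=cv2.imread("pics/scene0.png")[155:200,200:270]
cv2.imwrite("pics/hz.png",cv2.resize(im,(770,495),interpolation=cv2.INTER_NEAREST))
for a in [(232.8,181.5)]:
  for z in(.165,.17,.175): print('s',at_z(ms,a,z))
E
```

```text
s [0.46343644 0.07285119 0.165     ]
s [0.45612699 0.06334782 0.17      ]
s [0.44881755 0.05384446 0.175     ]
```

View pics/hz.png

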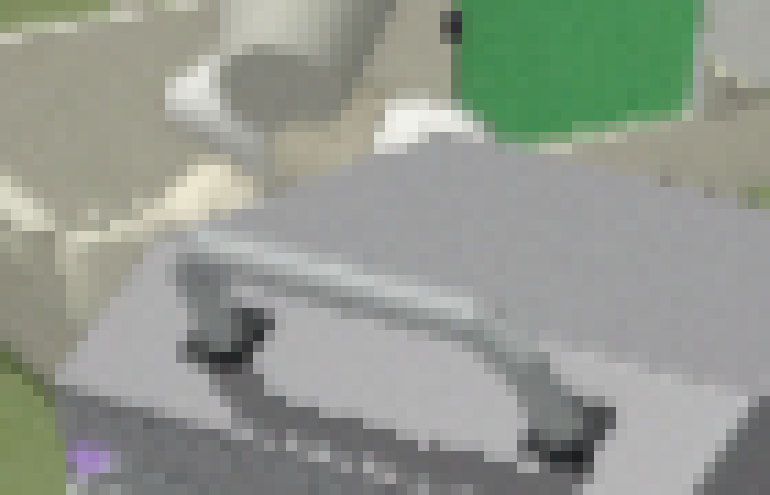

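```bash
python3 - <<'E'
from pl import *
plan(interp([.453,.063,.21],tool(0),4,1)); plan(interp([.453,.063,.166],tool(0),4,1))
E
```

```text
{"dp": [[-0.0001, -0.0027, 0.0096], [-0.0003, -0.0055, 0.0193], [-0.0004, -0.0082, 0.0289], [-0.0006, -0.0109, 0.0386], [-0.0006, -0.0109, 0.0386]], "angular": [[5.0, 0.0, 0.0], [10.0, 0.0, 0.0], [15.0, 0.0, 0.0], [20.0, 0.0, 0.0], [20.0, 0.0, 0.0]]}
{"dp": [[0.0, 0.0, 0.011], [0.0, 0.0, 0.022], [0.0, 0.0, 0.033], [0.0, 0.0, 0.044], [0.0, 0.0, 0.044]], "angular": [[0.0, 0.0, 0.0], [0.0, 0.0, 0.0], [0.0, 0.0, 0.0], [0.0, 0.0, 0.0], [0.0, 0.0, 0.0]]}
```

Emit:
apply_moves(
  dp=[
    [-0.0001, -0.0027, 0.0096],
    [-0.0003, -0.0055, 0.0193],
    [-0.0004, -0.0082, 0.0289],
    [-0.0006, -0.0109, 0.0386],
    [-0.0006, -0.0109, 0.0386],
  ],
  angular=[
    [5.0, 0.0, 0.0],
    [10.0, 0.0, 0.0],
    [15.0, 0.0, 0.0],
    [20.0, 0.0, 0.0],
    [20.0, 0.0, 0.0],
  ],
)

```text
time_s: 3.0
tool_pos: [0.4525, 0.0644, 0.2067]
tcp_rot: [0.633, 0.774, -0.002, -0.004]
wrist_force: [-1.2, -0.0, -0.9]
finger_gap: 0.598
```

```bash
python3 - <<'E'
from pl import *
o=bot.observe(); print(o["tool_pos"],o["tcp_rot"],o["qpos"].round(3),start()[0],start()[1].as_quat())
im=bot.camera("scene")[110:260,180:320,::-1]; cv2.imwrite("pics/s2.png",cv2.resize(im,None,fx=4,fy=4,interpolation=cv2.INTER_CUBIC))
E
```

```text
[0.4524942  0.06443563 0.20673959] [ 0.63280798  0.77429683 -0.00247841 -0.00351079] [-1.460e-01 -3.330e-01 -3.850e-01  1.527e+00 -1.000e-03  1.225e+00] [0.45302899 0.06298045 0.16598488] [6.33985932e-01 7.73344578e-01 2.53628894e-05 2.37001526e-05]
```

View pics/s2.png

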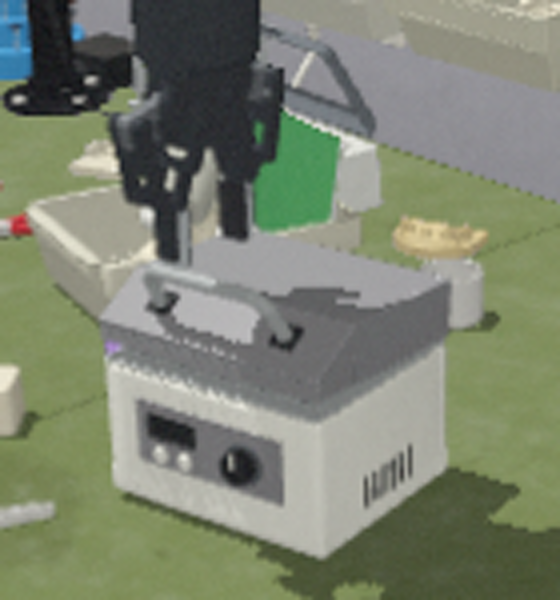

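Emit:
apply_moves(
  dp=[
    [0.0, 0.0, 0.011],
    [0.0, 0.0, 0.022],
    [0.0, 0.0, 0.033],
    [0.0, 0.0, 0.044],
    [0.0, 0.0, 0.044],
  ],
  angular=[
    [0.0, 0.0, 0.0],
    [0.0, 0.0, 0.0],
    [0.0, 0.0, 0.0],
    [0.0, 0.0, 0.0],
    [0.0, 0.0, 0.0],
  ],
)

```text
time_s: 3.55
tool_pos: [0.452, 0.063, 0.1644]
tcp_rot: [0.634, 0.773, -0.0, -0.001]
wrist_force: [-1.4, -0.2, 0.2]
finger_gap: 0.597
```

```bash
python3 - <<'E'
from pl import *
o=bot.observe(); print(o["tool_pos"],o["tcp_rot"],o["wrist_force"])
im=bot.camera("scene")[150:230,190:290,::-1]; cv2.imwrite("pics/s3.png",cv2.resize(im,None,fx=7,fy=7,interpolation=cv2.INTER_CUBIC))
E
```

```text
[0.45201173 0.06300822 0.16440525] [ 6.34087927e-01  7.73260653e-01 -3.21204776e-04 -5.99776368e-04] [-1.42676708 -0.18686041  0.18437971]
```

View pics/s3.png

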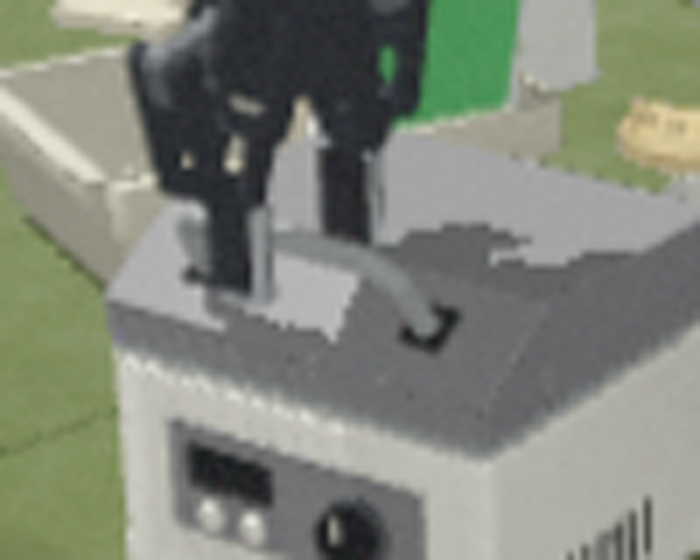

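Front finger (around 240,250) in front of the bar and the rear finger (345,200) behind it: the bar is between the jaws. Close.

Emit:
apply_moves(
  dp=[
    [0, 0, 0],
    [0, 0, 0],
    [0, 0, 0],
    [0, 0, 0],
    [0, 0, 0],
  ],
  angular=[
    [0, 0, 0],
    [0, 0, 0],
    [0, 0, 0],
    [0, 0, 0],
    [0, 0, 0],
  ],
  claw=0,
  squeeze=25,
)

```text
time_s: 4.1
tool_pos: [0.4451, 0.0614, 0.1647]
tcp_rot: [0.634, 0.773, -0.008, -0.005]
wrist_force: [-45.9, -15.1, 18.2]
finger_gap: 0.143
```

Emit:
apply_moves(
  dp=[
    [0, 0, 0],
    [0, 0, 0],
    [0, 0, 0],
  ],
  angular=[
    [0, 0, 0],
    [0, 0, 0],
    [0, 0, 0],
  ],
)

```text
time_s: 4.4
tool_pos: [0.445, 0.0614, 0.1647]
tcp_rot: [0.634, 0.773, -0.008, -0.006]
wrist_force: [-46.5, -14.9, 18.0]
finger_gap: 0.14
```

```bash
python3 - <<'E'
from pl import *
o=bot.observe(); print(o["tool_pos"],o["tcp_rot"],o["wrist_force"],o["wrist_torque"],o["finger_gap"])
im=bot.camera("scene")[150:230,190:290,::-1]; cv2.imwrite("pics/s4.png",cv2.resize(im,None,fx=7,fy=7,interpolation=cv2.INTER_CUBIC))
E
```

```text
[0.44502997 0.06135527 0.16466709] [ 0.63425987  0.77305836 -0.00803995 -0.00552664] [-46.45029018 -14.85684446  17.99288405] [-2.95117015  9.33363447  0.13698131] 0.1401150528101859
```

View pics/s4.png

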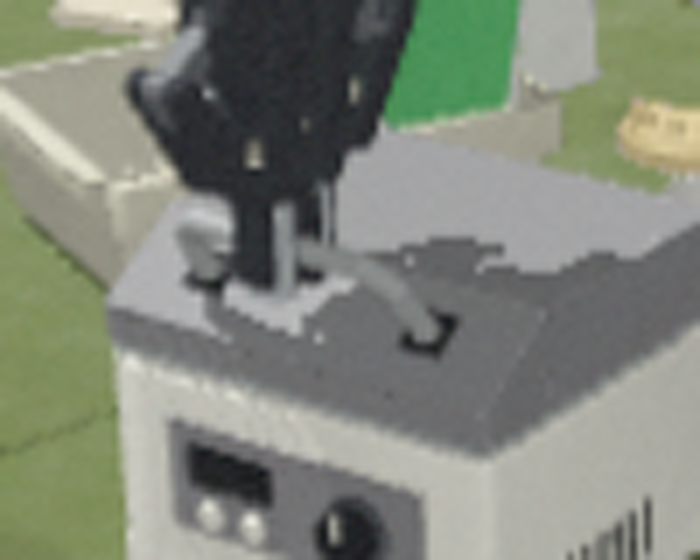

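```bash
cat >> pl.py <<'E'
HX=np.array([.5892,.0902,.110])
def swing(th,phi,dr=0):
    l=np.array([-.147,0,.055]); l=l*(1+dr/np.linalg.norm(l))
    return HX+R.from_euler('z',YAW).apply(R.from_euler('y',th).apply(l)), tool(phi)
E
python3 - <<'E'
from pl import *
plan(interp([.445,.0614,.1655],tool(0),2))
ths=np.linspace(0,1.62,26)[1:]
plan([swing(t,np.radians(22)*t/1.62) for t in ths])
E
```

```text
{"dp": [[0.0, -0.0041, 0.0002], [0.0, -0.0082, 0.0005]], "angular": [[0.0, 0.0, 0.0], [0.0, 0.0, 0.0]]}
{"dp": [[0.0, 0.0039, -0.0089], [0.0, 0.0084, -0.0181], [0.0, 0.0135, -0.0269], [0.0, 0.0191, -0.0354], [0.0, 0.0252, -0.0435]], "angular": [[0.88, 0.0, 0.0], [1.76, 0.0, 0.0], [2.64, 0.0, 0.0], [3.52, 0.0, 0.0], [4.4, 0.0, 0.0]]}
{"dp": [[0.0, 0.0061, -0.0081], [0.0, 0.0127, -0.0159], [0.0, 0.0197, -0.0232], [0.0, 0.0272, -0.0301], [0.0, 0.0352, -0.0364]], "angular": [[0.88, 0.0, 0.0], [1.76, 0.0, 0.0], [2.64, 0.0, 0.0], [3.52, 0.0, 0.0], [4.4, 0.0, 0.0]]}
{"dp": [[0.0, 0.0078, -0.0064], [0.0, 0.0161, -0.0124], [0.0, 0.0248, -0.0177], [0.0, 0.0337, -0.0225], [0.0, 0.043, -0.0267]], "angular": [[0.88, 0.0, 0.0], [1.76, 0.0, 0.0], [2.64, 0.0, 0.0], [3.52, 0.0, 0.0], [4.4, 0.0, 0.0]]}
{"dp": [[0.0, 0.0092, -0.0043], [0.0, 0.0186, -0.0081], [0.0, 0.0283, -0.0112], [0.0, 0.0382, -0.0136], [0.0, 0.0482, -0.0154]], "angular": [[0.88, 0.0, 0.0], [1.76, 0.0, 0.0], [2.64, 0.0, 0.0], [3.52, 0.0, 0.0], [4.4, 0.0, 0.0]]}
{"dp": [[0.0, 0.01, -0.002], [0.0, 0.0201, -0.0032], [0.0, 0.0302, -0.0039], [0.0, 0.0404, -0.0038], [0.0, 0.0505, -0.0032]], "angular": [[0.88, 0.0, 0.0], [1.76, 0.0, 0.0], [2.64, 0.0, 0.0], [3.52, 0.0, 0.0], [4.4, 0.0, 0.0]]}
```

Emit:
apply_moves(
  dp=[
    [0.0, -0.0041, 0.0002],
    [0.0, -0.0082, 0.0005],
  ],
  angular=[
    [0.0, 0.0, 0.0],
    [0.0, 0.0, 0.0],
  ],
)

```text
time_s: 4.65
tool_pos: [0.4429, 0.0608, 0.1649]
tcp_rot: [0.634, 0.773, -0.002, -0.001]
wrist_force: [3.0, -0.9, -3.6]
finger_gap: 0.104
```

Emit:
apply_moves(
  dp=[
    [0.0, 0.0039, -0.0089],
    [0.0, 0.0084, -0.0181],
    [0.0, 0.0135, -0.0269],
    [0.0, 0.0191, -0.0354],
    [0.0, 0.0252, -0.0435],
  ],
  angular=[
    [0.88, 0.0, 0.0],
    [1.76, 0.0, 0.0],
    [2.64, 0.0, 0.0],
    [3.52, 0.0, 0.0],
    [4.4, 0.0, 0.0],
  ],
)

```text
time_s: 5.15
tool_pos: [0.4677, 0.0661, 0.2097]
tcp_rot: [0.633, 0.773, -0.032, -0.026]
wrist_force: [-12.9, -1.2, 6.6]
finger_gap: 0.104
```

```bash
python3 - <<'E'
from pl import *
o=bot.observe(); print(o["tool_pos"],o["tcp_rot"],o["wrist_force"],o["wrist_torque"],o["finger_gap"],o["qpos"])
print(swing(1.62*5/25,.0)[0])
im=bot.camera("scene")[130:240,180:300,::-1]; cv2.imwrite("pics/s5.png",cv2.resize(im,None,fx=5,fy=5,interpolation=cv2.INTER_CUBIC))
E
```

```text
[0.46765111 0.06612376 0.20967209] [ 0.63339362  0.7727305  -0.031881   -0.02614749] [-12.93317278  -1.20897736   6.60298223] [-0.35906568  2.93941023  0.08952537] 0.10407645779512084 [-0.12127267 -0.18760317 -0.25958962  1.57716559 -0.0258062   1.2529944 ]
[0.46972452 0.06630435 0.20893739]
```

View pics/s5.png

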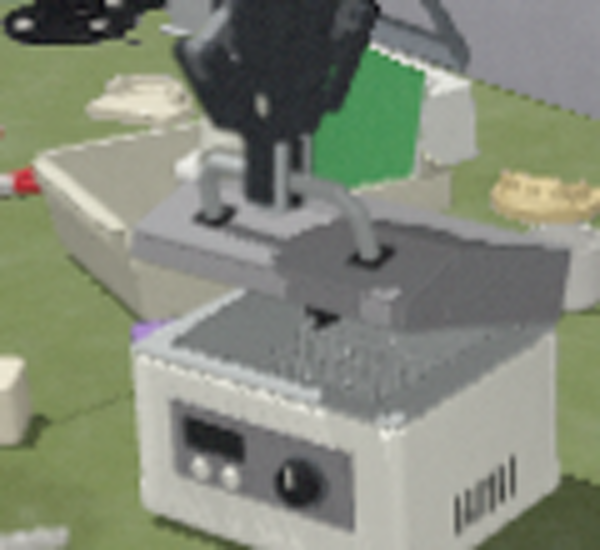

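Emit:
apply_moves(
  dp=[
    [0.0, 0.0061, -0.0081],
    [0.0, 0.0127, -0.0159],
    [0.0, 0.0197, -0.0232],
    [0.0, 0.0272, -0.0301],
    [0.0, 0.0352, -0.0364],
  ],
  angular=[
    [0.88, 0.0, 0.0],
    [1.76, 0.0, 0.0],
    [2.64, 0.0, 0.0],
    [3.52, 0.0, 0.0],
    [4.4, 0.0, 0.0],
  ],
)

```text
time_s: 5.7
tool_pos: [0.5053, 0.0742, 0.2446]
tcp_rot: [0.632, 0.771, -0.06, -0.05]
wrist_force: [-10.3, 2.1, 9.5]
finger_gap: 0.101
```

Emit:
apply_moves(
  dp=[
    [0.0, 0.0078, -0.0064],
    [0.0, 0.0161, -0.0124],
    [0.0, 0.0248, -0.0177],
    [0.0, 0.0337, -0.0225],
    [0.0, 0.043, -0.0267],
  ],
  angular=[
    [0.88, 0.0, 0.0],
    [1.76, 0.0, 0.0],
    [2.64, 0.0, 0.0],
    [3.52, 0.0, 0.0],
    [4.4, 0.0, 0.0],
  ],
)

```text
time_s: 6.2
tool_pos: [0.5523, 0.0838, 0.264]
tcp_rot: [0.629, 0.768, -0.089, -0.074]
wrist_force: [-5.3, 4.4, 8.0]
finger_gap: 0.103
```

```bash
python3 - <<'E'
from pl import *
o=bot.observe(); print(o["tool_pos"],o["tcp_rot"],o["wrist_force"],o["wrist_torque"],o["finger_gap"],o["qpos"])
print(swing(1.62*15/25,.0)[0])
im=bot.camera("scene")[100:240,180:300,::-1]; cv2.imwrite("pics/s6.png",cv2.resize(im,None,fx=4,fy=4,interpolation=cv2.INTER_CUBIC))
E
```

```text
[0.55226756 0.08379829 0.26396284] [ 0.62948084  0.76842902 -0.08866372 -0.07354898] [-5.31686703  4.44963542  8.01058246] [ 0.9279391   1.45028012 -0.074143  ] 0.10306310404044264 [-0.05426265  0.27600469  0.29737744  1.81634783 -0.05581751  1.32467481]
[0.55250127 0.08286008 0.26242483]
```

View pics/s6.png

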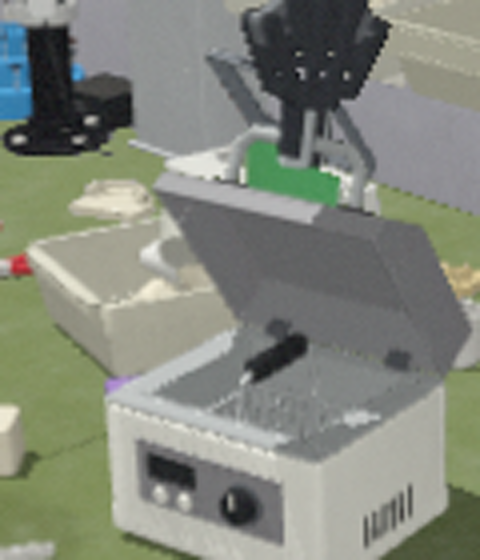

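Emit:
apply_moves(
  dp=[
    [0.0, 0.0092, -0.0043],
    [0.0, 0.0186, -0.0081],
    [0.0, 0.0283, -0.0112],
    [0.0, 0.0382, -0.0136],
    [0.0, 0.0482, -0.0154],
  ],
  angular=[
    [0.88, 0.0, 0.0],
    [1.76, 0.0, 0.0],
    [2.64, 0.0, 0.0],
    [3.52, 0.0, 0.0],
    [4.4, 0.0, 0.0],
  ],
)

```text
time_s: 6.75
tool_pos: [0.6019, 0.094, 0.2673]
tcp_rot: [0.626, 0.764, -0.118, -0.098]
wrist_force: [-3.1, 5.7, 5.2]
finger_gap: 0.103
```

Emit:
apply_moves(
  dp=[
    [0.0, 0.01, -0.002],
    [0.0, 0.0201, -0.0032],
    [0.0, 0.0302, -0.0039],
    [0.0, 0.0404, -0.0038],
    [0.0, 0.0505, -0.0032],
  ],
  angular=[
    [0.88, 0.0, 0.0],
    [1.76, 0.0, 0.0],
    [2.64, 0.0, 0.0],
    [3.52, 0.0, 0.0],
    [4.4, 0.0, 0.0],
  ],
)

```text
time_s: 7.25
tool_pos: [0.6473, 0.1027, 0.2531]
tcp_rot: [0.623, 0.76, -0.142, -0.116]
wrist_force: [7.8, 7.6, 27.4]
finger_gap: 0.106
```

Emit:
apply_moves(
  dp=[
    [0, 0, 0],
    [0, 0, 0],
  ],
  angular=[
    [0, 0, 0],
    [0, 0, 0],
  ],
)

```text
time_s: 7.45
tool_pos: [0.6469, 0.1024, 0.2525]
tcp_rot: [0.623, 0.76, -0.143, -0.116]
wrist_force: [7.2, 5.3, 12.0]
finger_gap: 0.101
```

```bash
python3 - <<'E'
from pl import *
o=bot.observe(); print(o["tool_pos"],o["tcp_rot"],o["wrist_force"],o["wrist_torque"],o["finger_gap"],o["qpos"])
print(swing(1.62,.0)[0])
v=R.from_euler('z',-YAW).apply(o["tool_pos"]-HX); print("theta est",np.arctan2(v[2],-v[0])-np.arctan2(.055,.147),np.hypot(v[0],v[2]))
im=bot.camera("scene")[80:260,170:330,::-1]; cv2.imwrite("pics/s7.png",cv2.resize(im,None,fx=3.3,fy=3.3,interpolation=cv2.INTER_CUBIC))
E
```

```text
[0.64692402 0.10241131 0.25246031] [ 0.62293129  0.76030123 -0.14261286 -0.11644834] [ 7.16285695  5.32233447 11.99082597] [ 0.90743927 -0.80774357 -0.15958708] 0.10077877225141871 [-0.00887568  0.89291752  1.06914326  2.11003744 -0.07499487  1.37771804]
[0.65015623 0.10239153 0.25411698]
theta est 1.6054039534642157 0.15419368099258055
```

View pics/s7.png

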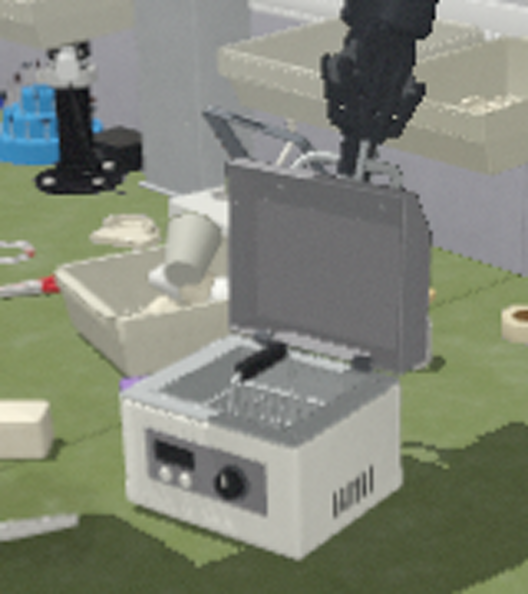

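```bash
python3 - <<'E'
from pl import *
o=bot.observe(); p=o["tool_pos"]
u=R.from_euler('z',YAW).apply([1,0,0])
json.dump({"p":list(start()[0]),"q":list(start()[1].as_quat())},open("cmd_bak.json","w"))
print(start()[0])
plan(interp(np.array([.647,.1024,.2535]),tool(np.radians(20)),2))
plan(interp(np.array([.647,.1024,.30])+0.012*u,tool(np.radians(10)),5))
plan(interp(np.array([.647,.1024,.35])+0.012*u,tool(np.radians(0)),5))
E
```

```text
[0.65013325 0.10240328 0.25416545]
{"dp": [[0.0003, -0.0013, 0.0009], [0.0006, -0.0026, 0.0018]], "angular": [[-1.0, 0.0, 0.0], [-2.0, 0.0, 0.0]]}
{"dp": [[0.0, -0.0009, -0.0096], [0.0, -0.0018, -0.0191], [0.0, -0.0028, -0.0287], [0.0, -0.0037, -0.0383], [0.0, -0.0046, -0.0478]], "angular": [[-2.0, 0.0, 0.0], [-4.0, 0.0, 0.0], [-6.0, 0.0, 0.0], [-8.0, 0.0, 0.0], [-10.0, 0.0, 0.0]]}
{"dp": [[0.0, -0.0017, -0.0099], [0.0, -0.0035, -0.0197], [0.0, -0.0052, -0.0296], [0.0, -0.007, -0.0394], [0.0, -0.0087, -0.0493]], "angular": [[-2.0, 0.0, 0.0], [-4.0, 0.0, 0.0], [-6.0, 0.0, 0.0], [-8.0, 0.0, 0.0], [-10.0, 0.0, 0.0]]}
```

Emit:
apply_moves(
  dp=[
    [0.0003, -0.0013, 0.0009],
    [0.0006, -0.0026, 0.0018],
    [0.0006, -0.0026, 0.0018],
    [0.0006, -0.0026, 0.0018],
    [0.0006, -0.0026, 0.0018],
  ],
  angular=[
    [-1.0, 0.0, 0.0],
    [-2.0, 0.0, 0.0],
    [-2.0, 0.0, 0.0],
    [-2.0, 0.0, 0.0],
    [-2.0, 0.0, 0.0],
  ],
  claw=0.5,
)

```text
time_s: 8.0
tool_pos: [0.6424, 0.1014, 0.2496]
tcp_rot: [0.625, 0.762, -0.132, -0.108]
wrist_force: [-0.4, -0.6, -0.2]
finger_gap: 0.503
```

Emit:
apply_moves(
  dp=[
    [0.0, -0.0009, -0.0096],
    [0.0, -0.0018, -0.0191],
    [0.0, -0.0028, -0.0287],
    [0.0, -0.0037, -0.0383],
    [0.0, -0.0046, -0.0478],
  ],
  angular=[
    [-2.0, 0.0, 0.0],
    [-4.0, 0.0, 0.0],
    [-6.0, 0.0, 0.0],
    [-8.0, 0.0, 0.0],
    [-10.0, 0.0, 0.0],
  ],
)

```text
time_s: 8.5
tool_pos: [0.6541, 0.1037, 0.2965]
tcp_rot: [0.632, 0.771, -0.064, -0.052]
wrist_force: [-0.3, 0.6, -0.1]
finger_gap: 0.495
```

Emit:
apply_moves(
  dp=[
    [0.0, -0.0017, -0.0099],
    [0.0, -0.0035, -0.0197],
    [0.0, -0.0052, -0.0296],
    [0.0, -0.007, -0.0394],
    [0.0, -0.0087, -0.0493],
  ],
  angular=[
    [-2.0, 0.0, 0.0],
    [-4.0, 0.0, 0.0],
    [-6.0, 0.0, 0.0],
    [-8.0, 0.0, 0.0],
    [-10.0, 0.0, 0.0],
  ],
)

```text
time_s: 9.0
tool_pos: [0.6536, 0.1037, 0.3467]
tcp_rot: [0.634, 0.773, 0.003, 0.003]
wrist_force: [0.5, 0.0, -0.2]
finger_gap: 0.5
```

```bash
python3 - <<'E'
from pl import *
from ov import overlay
o=bot.observe(); print(o["time_s"],o["tool_pos"],o["wrist_force"],o["qpos"].round(3))
im=bot.camera("scene")[:,:,::-1].copy(); cv2.imwrite("pics/s8.png",im)
overlay(bot.camera_model("scene"),im,[.5892,.0902,.1974],"pics/s8z.png",(180,100,300,250),4,1.6)
for r in bot.recognise("basket_grip","scene")[:2]: print(r)
t=bot.camera("top")[:,:,::-1]; cv2.imwrite("pics/t8.png",t); cv2.imwrite("pics/t8z.png",cv2.resize(t[160:260,200:300],None,fx=6,fy=6,interpolation=cv2.INTER_CUBIC))
for r in bot.recognise("basket_grip","top")[:2]: print(r)
E
```

```text
9.0 [0.65358052 0.10366293 0.34666849] [ 0.46946879  0.01358817 -0.24934646] [-4.000e-02  3.520e-01  5.620e-01  1.772e+00  1.000e-03  1.333e+00]
{'bbox': [231.1, 181.0, 33.7, 31.2], 'score': 0.64}
{'bbox': [242.2, 198.0, 15.5, 28.1], 'score': 0.54}
{'bbox': [245.5, 206.7, 12.6, 12.0], 'score': 0.26}
```

View pics/s8z.png

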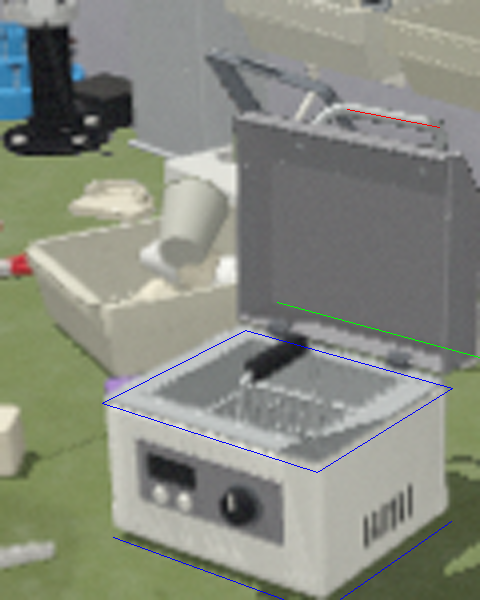

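View pics/t8z.png

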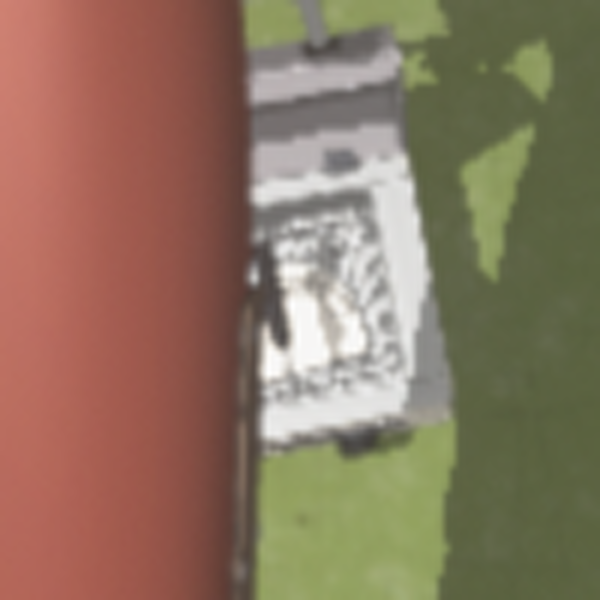

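```bash
python3 - <<'E'
from pl import *
mt,ms=bot.camera_model("top"),bot.camera_model("scene")
for z in(.125,.133): print(at_z(mt,(244.9,208.4),z),at_z(ms,(249.2,189.6),z))
for x in(-.074,-.07): print(HX+R.from_euler('z',YAW).apply([x,0,0]))
# tank rim corners via top: zoom picks of mouth (370,190),(410,375) outer right corners
for u,v in[(412,150),(448,415),(370,190),(405,385)]: print(at_z(mt,(200+(u+.5)/6-.5,160+(v+.5)/6-.5),.105))
E
```

```text
[0.51894767 0.07679717 0.125     ] [0.51806797 0.07579985 0.125     ]
[0.5177151  0.07628465 0.133     ] [0.50643245 0.06172731 0.133     ]
[0.51663709 0.07568708 0.11      ]
[0.52055941 0.07647157 0.11      ]
[0.60492875 0.00240876 0.105     ]
[ 0.45628156 -0.02101445  0.105     ]
[0.58150244 0.02530402 0.105     ]
[0.47237488 0.00308382 0.105     ]
```

```bash
python3 - <<'E'
from pl import *
Q=tool(0,YAW+np.pi/2)
plan(interp([.515,.0752,.36],Q,13,2))
plan(interp([.515,.0752,.20],Q,5))
E
```

```text
{"dp": [[-0.0001, -0.0113, -0.0008], [-0.0001, -0.0226, -0.0015], [-0.0002, -0.0339, -0.0023], [-0.0002, -0.0452, -0.0031], [-0.0003, -0.0565, -0.0038]], "angular": [[0.0, 0.0, -6.92], [0.0, 0.0, -13.85], [0.0, 0.0, -20.77], [0.0, 0.0, -27.69], [0.0, 0.0, -34.62]]}
{"dp": [[0.0063, -0.0093, -0.0008], [0.0127, -0.0186, -0.0016], [0.0191, -0.0279, -0.0023], [0.0254, -0.0373, -0.0031], [0.0318, -0.0466, -0.0039]], "angular": [[0.0, 0.0, -6.92], [0.0, 0.0, -13.84], [0.0, 0.0, -20.76], [0.0, 0.0, -27.69], [0.0, 0.0, -34.61]]}
{"dp": [[0.0105, -0.004, -0.0008], [0.0211, -0.0081, -0.0015], [0.0316, -0.0122, -0.0023], [0.0316, -0.0122, -0.0023], [0.0316, -0.0122, -0.0023]], "angular": [[0.0, 0.0, -6.92], [0.0, 0.0, -13.85], [0.0, 0.0, -20.77], [0.0, 0.0, -20.77], [0.0, 0.0, -20.77]]}
{"dp": [[0.0, 0.0, 0.032], [0.0, 0.0, 0.064], [0.0, 0.0, 0.096], [0.0, 0.0, 0.128], [0.0, 0.0, 0.16]], "angular": [[0.0, 0.0, 0.0], [0.0, 0.0, 0.0], [0.0, 0.0, 0.0], [0.0, 0.0, 0.0], [0.0, 0.0, 0.0]]}
```

Emit:
apply_moves(
  dp=[
    [-0.0001, -0.0113, -0.0008],
    [-0.0001, -0.0226, -0.0015],
    [-0.0002, -0.0339, -0.0023],
    [-0.0002, -0.0452, -0.0031],
    [-0.0003, -0.0565, -0.0038],
  ],
  angular=[
    [0.0, 0.0, -6.92],
    [0.0, 0.0, -13.85],
    [0.0, 0.0, -20.77],
    [0.0, 0.0, -27.69],
    [0.0, 0.0, -34.62],
  ],
  claw=0.65,
)

```text
time_s: 9.7
tool_pos: [0.5977, 0.0922, 0.3484]
tcp_rot: [0.373, 0.928, 0.001, 0.002]
wrist_force: [1.1, 0.2, 0.2]
finger_gap: 0.649
```

Emit:
apply_moves(
  dp=[
    [0.0063, -0.0093, -0.0008],
    [0.0127, -0.0186, -0.0016],
    [0.0191, -0.0279, -0.0023],
    [0.0254, -0.0373, -0.0031],
    [0.0318, -0.0466, -0.0039],
  ],
  angular=[
    [0.0, 0.0, -6.92],
    [0.0, 0.0, -13.84],
    [0.0, 0.0, -20.76],
    [0.0, 0.0, -27.69],
    [0.0, 0.0, -34.61],
  ],
)

```text
time_s: 10.2
tool_pos: [0.5424, 0.0808, 0.3521]
tcp_rot: [0.08, 0.997, 0.0, 0.002]
wrist_force: [-1.0, -0.1, -0.4]
finger_gap: 0.649
```

Emit:
apply_moves(
  dp=[
    [0.0105, -0.004, -0.0008],
    [0.0211, -0.0081, -0.0015],
    [0.0316, -0.0122, -0.0023],
    [0.0316, -0.0122, -0.0023],
    [0.0316, -0.0122, -0.0023],
  ],
  angular=[
    [0.0, 0.0, -6.92],
    [0.0, 0.0, -13.85],
    [0.0, 0.0, -20.77],
    [0.0, 0.0, -20.77],
    [0.0, 0.0, -20.77],
  ],
)

```text
time_s: 10.7
tool_pos: [0.5099, 0.0741, 0.3547]
tcp_rot: [-0.097, 0.995, 0.0, 0.003]
wrist_force: [-0.1, 0.2, -0.0]
finger_gap: 0.651
```

```bash
python3 - <<'E'
from pl import *
o=bot.observe(); print(o["time_s"],o["tool_pos"],o["tcp_rot"],start()[1].as_quat(),o["qpos"].round(3))
im=bot.camera("scene")[100:250,180:320,::-1]; cv2.imwrite("pics/s9.png",cv2.resize(im,None,fx=4,fy=4,interpolation=cv2.INTER_CUBIC))
t=bot.camera("top")[:,:,::-1]; cv2.imwrite("pics/t9z.png",cv2.resize(t[160:260,200:300],None,fx=6,fy=6,interpolation=cv2.INTER_CUBIC))
E
```

```text
10.7 [0.50990743 0.07405534 0.35470802] [-9.68465882e-02  9.95294434e-01  1.16680500e-05  3.11885964e-03] [-9.85414438e-02  9.95132947e-01  1.17573246e-06  3.46928096e-05] [-1.110e-01 -1.070e-01  8.200e-02  1.754e+00  1.000e-03 -3.050e-01]
```

View pics/s9.png

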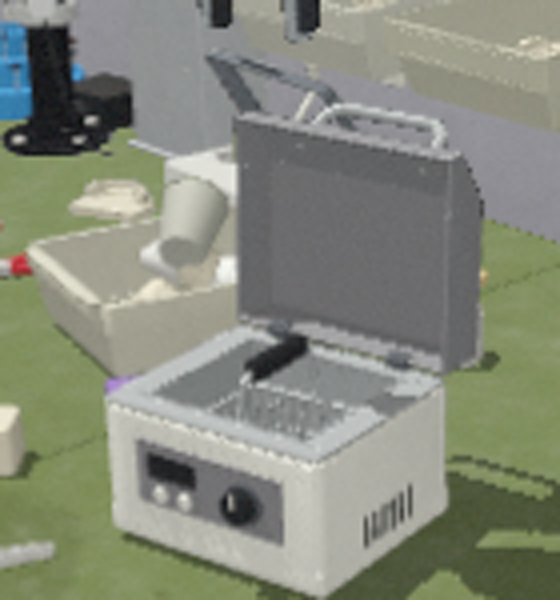

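View pics/t9z.png

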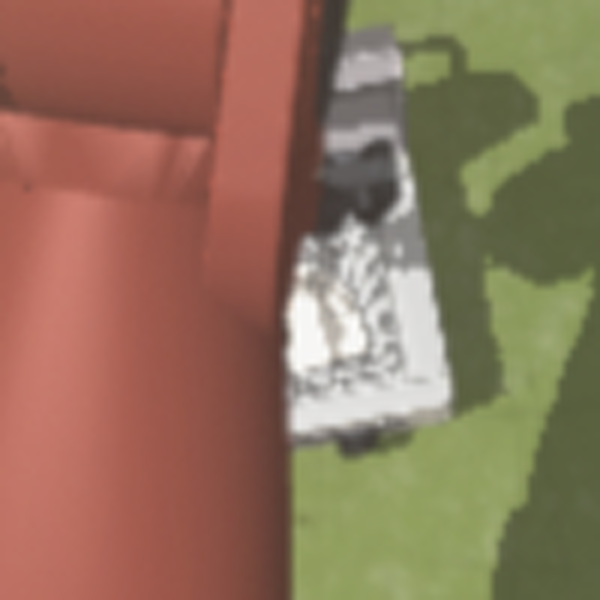

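```bash
python3 - <<'E'
from pl import *
ms=bot.camera_model("scene")
for th in (0,1.4,1.45,1.5,1.55,1.6,1.65,1.7): print(th,(proj(ms,swing(th,0)[0])[0]-[180,100])*4)
print(((200+31.2-.5-180)*4,(155+25.5-.5-100)*4))
im=cv2.imread("pics/s9.png"); cv2.imwrite("pics/s9z.png",cv2.resize(im[80:180,220:500],None,fx=2.8,fy=2.8,interpolation=cv2.INTER_NEAREST))
E
```

```text
0 [199.57002294 339.28570796]
1.4 [364.80110541 114.0778465 ]
1.45 [371.61499916 113.68785635]
1.5 [378.28963838 113.88773001]
1.55 [384.8092406  114.66826304]
1.6 [391.15893172 116.01881814]
1.65 [397.32475477 117.92744124]
1.7 [403.29367215 120.38097632]
(202.79999999999995, 320.0)
```

View pics/s9z.png

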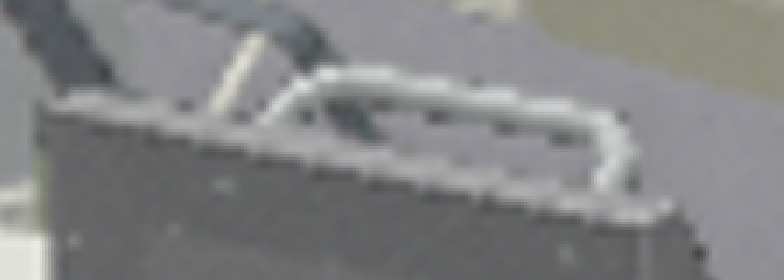

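```bash
python3 - <<'E'
from pl import *
o=bot.observe(); q=start()[1]
print(o["tool_pos"],np.degrees((q.inv()*R.from_quat(o["tcp_rot"])).as_rotvec()))
json.dump({"p":list(o["tool_pos"]+[0,0,.001]),"q":list(o["tcp_rot"])},open("cmd.json","w"))
Q=tool(0,YAW+np.pi/2)
L=lambda x,z:HX*[1,1,0]+[0,0,z]+R.from_euler('z',YAW).apply([x,0,0])
plan(interp(L(-.055,.238),Q,4,1))
plan(interp(L(-.015,.238),Q,5))
plan(interp(L(.010,.238),Q,5))
E
```

```text
[0.5100109  0.07411194 0.35472092] [ 0.03679747 -0.36261069  0.13600612]
{"dp": [[-0.0063, 0.0001, 0.0295], [-0.0125, 0.0002, 0.0589], [-0.0188, 0.0003, 0.0884], [-0.0251, 0.0004, 0.1179], [-0.0251, 0.0004, 0.1179]], "angular": [[-0.01, 0.09, -0.03], [-0.02, 0.18, -0.07], [-0.03, 0.27, -0.1], [-0.04, 0.37, -0.14], [-0.04, 0.37, -0.14]]}
{"dp": [[-0.008, 0.0, 0.0], [-0.016, 0.0, 0.0], [-0.024, 0.0, 0.0], [-0.032, 0.0, 0.0], [-0.04, 0.0, 0.0]], "angular": [[0.0, 0.0, 0.0], [0.0, 0.0, 0.0], [0.0, 0.0, 0.0], [0.0, 0.0, 0.0], [0.0, 0.0, 0.0]]}
{"dp": [[-0.005, 0.0, 0.0], [-0.01, 0.0, 0.0], [-0.015, 0.0, 0.0], [-0.02, 0.0, 0.0], [-0.025, 0.0, 0.0]], "angular": [[0.0, 0.0, 0.0], [0.0, 0.0, 0.0], [0.0, 0.0, 0.0], [0.0, 0.0, 0.0], [0.0, 0.0, 0.0]]}
```

Emit:
apply_moves(
  dp=[
    [-0.0063, 0.0001, 0.0295],
    [-0.0125, 0.0002, 0.0589],
    [-0.0188, 0.0003, 0.0884],
    [-0.0251, 0.0004, 0.1179],
    [-0.0251, 0.0004, 0.1179],
  ],
  angular=[
    [-0.01, 0.09, -0.03],
    [-0.02, 0.18, -0.07],
    [-0.03, 0.27, -0.1],
    [-0.04, 0.37, -0.14],
    [-0.04, 0.37, -0.14],
  ],
  claw=0,
)

```text
time_s: 11.3
tool_pos: [0.5336, 0.0798, 0.2329]
tcp_rot: [-0.099, 0.995, 0.001, -0.003]
wrist_force: [-0.5, -1.2, -1.0]
finger_gap: -0.003
```

Emit:
apply_moves(
  dp=[
    [-0.008, 0.0, 0.0],
    [-0.016, 0.0, 0.0],
    [-0.024, 0.0, 0.0],
    [-0.032, 0.0, 0.0],
    [-0.04, 0.0, 0.0],
  ],
  angular=[
    [0.0, 0.0, 0.0],
    [0.0, 0.0, 0.0],
    [0.0, 0.0, 0.0],
    [0.0, 0.0, 0.0],
    [0.0, 0.0, 0.0],
  ],
)

```text
time_s: 11.8
tool_pos: [0.5752, 0.0875, 0.2382]
tcp_rot: [-0.1, 0.995, -0.0, 0.001]
wrist_force: [0.3, -0.4, -0.1]
finger_gap: -0.004
```

```bash
python3 - <<'E'
from pl import *
o=bot.observe(); print(o["time_s"],o["tool_pos"],o["wrist_force"],o["finger_gap"],o["qpos"].round(3))
im=bot.camera("scene")[80:240,180:320,::-1]; cv2.imwrite("pics/s10.png",cv2.resize(im,None,fx=3.7,fy=3.7,interpolation=cv2.INTER_CUBIC))
E
```

```text
11.8 [0.57518319 0.08753947 0.23820884] [ 0.32116197 -0.43669268 -0.09095077] -0.004044432120140999 [-0.074  0.044  0.016  1.541 -0.    -0.274]
```

View pics/s10.png

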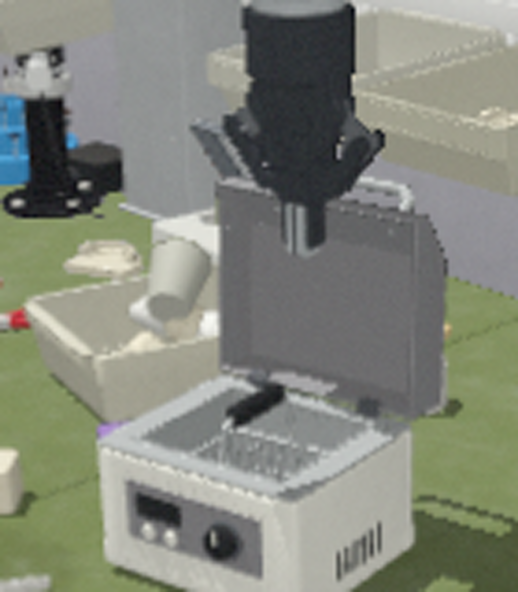

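Emit:
apply_moves(
  dp=[
    [-0.005, 0.0, 0.0],
    [-0.01, 0.0, 0.0],
    [-0.015, 0.0, 0.0],
  ],
  angular=[
    [0.0, 0.0, 0.0],
    [0.0, 0.0, 0.0],
    [0.0, 0.0, 0.0],
  ],
)

```text
time_s: 12.15
tool_pos: [0.5889, 0.0905, 0.2374]
tcp_rot: [-0.1, 0.995, -0.0, 0.0]
wrist_force: [-1.1, 0.2, -0.6]
finger_gap: -0.001
```

Emit:
apply_moves(
  dp=[
    [-0.005, 0.0, 0.0],
    [-0.01, 0.0, 0.0],
    [-0.01, 0.0, 0.0],
  ],
  angular=[
    [0.0, 0.0, 0.0],
    [0.0, 0.0, 0.0],
    [0.0, 0.0, 0.0],
  ],
)

```text
time_s: 12.45
tool_pos: [0.5973, 0.0922, 0.2372]
tcp_rot: [-0.1, 0.995, -0.0, -0.002]
wrist_force: [-11.4, -2.6, 1.0]
finger_gap: 0.003
```

```bash
python3 - <<'E'
from pl import *
o=bot.observe(); print(o["time_s"],o["tool_pos"],o["wrist_force"],R.from_euler('z',-YAW).apply(o["tool_pos"]-HX))
im=bot.camera("scene")[80:240,180:320,::-1]; cv2.imwrite("pics/s11.png",cv2.resize(im,None,fx=3.7,fy=3.7,interpolation=cv2.INTER_CUBIC))
E
```

```text
12.45 [0.59729709 0.09216508 0.23724475] [-11.42607285  -2.64982575   0.97404668] [0.00832524 0.00033891 0.12724475]
```

View pics/s11.png

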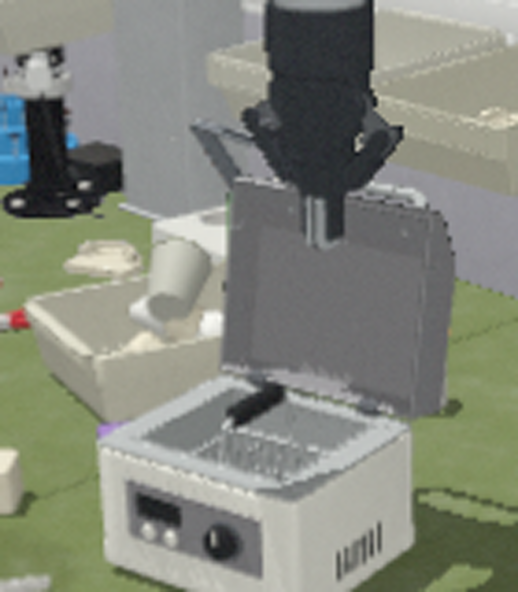

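```bash
python3 - <<'E'
from pl import *
Q=tool(0,YAW+np.pi/2)
g=np.array([.5165,.0757,0])
plan(interp(g+[0,0,.24],Q,4,1))
plan(interp(g+[0,0,.165],Q,5))
plan(interp(g+[0,0,.125],Q,4,1))
E
```

```text
{"dp": [[0.021, 0.0, -0.0005], [0.0421, 0.0, -0.001], [0.0631, 0.0, -0.0015], [0.0842, 0.0, -0.002], [0.0842, 0.0, -0.002]], "angular": [[0.0, 0.0, 0.0], [0.0, 0.0, 0.0], [0.0, 0.0, 0.0], [0.0, 0.0, 0.0], [0.0, 0.0, 0.0]]}
{"dp": [[0.0, 0.0, 0.015], [0.0, 0.0, 0.03], [0.0, 0.0, 0.045], [0.0, 0.0, 0.06], [0.0, 0.0, 0.075]], "angular": [[0.0, 0.0, 0.0], [0.0, 0.0, 0.0], [0.0, 0.0, 0.0], [0.0, 0.0, 0.0], [0.0, 0.0, 0.0]]}
{"dp": [[0.0, 0.0, 0.01], [0.0, 0.0, 0.02], [0.0, 0.0, 0.03], [0.0, 0.0, 0.04], [0.0, 0.0, 0.04]], "angular": [[0.0, 0.0, 0.0], [0.0, 0.0, 0.0], [0.0, 0.0, 0.0], [0.0, 0.0, 0.0], [0.0, 0.0, 0.0]]}
```

Emit:
apply_moves(
  dp=[
    [0.021, 0.0, -0.0005],
    [0.0421, 0.0, -0.001],
    [0.0631, 0.0, -0.0015],
    [0.0842, 0.0, -0.002],
    [0.0842, 0.0, -0.002],
  ],
  angular=[
    [0, 0, 0],
    [0, 0, 0],
    [0, 0, 0],
    [0, 0, 0],
    [0, 0, 0],
  ],
  claw=0.6,
)

```text
time_s: 13.0
tool_pos: [0.5151, 0.0756, 0.2403]
tcp_rot: [-0.1, 0.995, -0.0, 0.001]
wrist_force: [0.0, 0.5, 0.8]
finger_gap: 0.604
```

Emit:
apply_moves(
  dp=[
    [0.0, 0.0, 0.015],
    [0.0, 0.0, 0.03],
    [0.0, 0.0, 0.045],
    [0.0, 0.0, 0.06],
    [0.0, 0.0, 0.075],
  ],
  angular=[
    [0, 0, 0],
    [0, 0, 0],
    [0, 0, 0],
    [0, 0, 0],
    [0, 0, 0],
  ],
)

```text
time_s: 13.5
tool_pos: [0.516, 0.0758, 0.1625]
tcp_rot: [-0.1, 0.995, 0.0, -0.0]
wrist_force: [0.8, 0.5, -0.6]
finger_gap: 0.6
```

```bash
python3 - <<'E'
from pl import *
o=bot.observe(); print(o["time_s"],o["tool_pos"],o["wrist_force"],o["finger_gap"])
im=bot.camera("scene")[80:240,180:320,::-1]; cv2.imwrite("pics/s12.png",cv2.resize(im,None,fx=3.7,fy=3.7,interpolation=cv2.INTER_CUBIC))
E
```

```text
13.5 [0.5159645  0.07576267 0.16252987] [ 0.75349462  0.46205147 -0.56759135] 0.5998554850268778
```

View pics/s12.png

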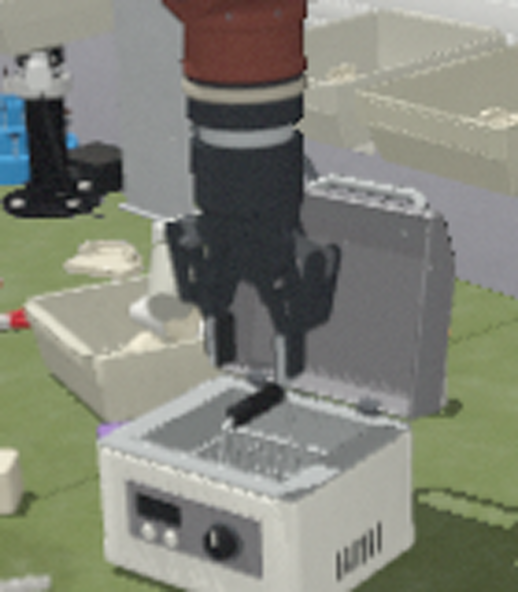

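The jaws, tips at (222,355) and (288,375), straddle the grip at (257,402), and the lid is leaning back past upright. Descend, then close gently.

Emit:
apply_moves(
  dp=[
    [0.0, 0.0, 0.01],
    [0.0, 0.0, 0.02],
    [0.0, 0.0, 0.03],
    [0.0, 0.0, 0.04],
    [0.0, 0.0, 0.04],
  ],
  angular=[
    [0, 0, 0],
    [0, 0, 0],
    [0, 0, 0],
    [0, 0, 0],
    [0, 0, 0],
  ],
)

```text
time_s: 14.05
tool_pos: [0.5154, 0.0757, 0.1229]
tcp_rot: [-0.1, 0.995, 0.0, -0.001]
wrist_force: [-0.2, 0.4, 0.1]
finger_gap: 0.596
```

Emit:
apply_moves(
  dp=[
    [0, 0, 0],
    [0, 0, 0],
    [0, 0, 0],
    [0, 0, 0],
  ],
  angular=[
    [0, 0, 0],
    [0, 0, 0],
    [0, 0, 0],
    [0, 0, 0],
  ],
  claw=0,
  squeeze=40,
)

```text
time_s: 14.45
tool_pos: [0.5164, 0.0757, 0.1248]
tcp_rot: [-0.1, 0.995, -0.0, 0.001]
wrist_force: [0.7, 1.0, -0.2]
finger_gap: 0.128
```

```bash
python3 - <<'E'
from pl import *
o=bot.observe(); print(o["time_s"],o["tool_pos"],o["wrist_force"],o["wrist_torque"],o["finger_gap"])
im=bot.camera("scene")[120:240,180:300,::-1]; cv2.imwrite("pics/s13.png",cv2.resize(im,None,fx=5,fy=5,interpolation=cv2.INTER_CUBIC))
E
```

```text
14.45 [0.51642412 0.0757042  0.12481098] [ 0.65881103  0.97547112 -0.22108564] [ 0.04661366 -0.10693079 -0.01494121] 0.12838686904433017
```

View pics/s13.png

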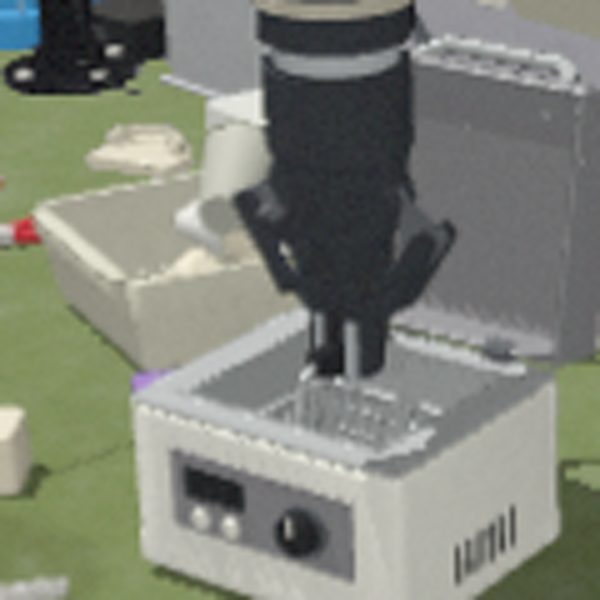

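Emit:
apply_moves(
  dp=[
    [0, 0, -0.004],
    [0, 0, -0.01],
    [0, 0, -0.018],
    [0, 0, -0.026],
    [0, 0, -0.034],
  ],
  angular=[
    [0, 0, 0],
    [0, 0, 0],
    [0, 0, 0],
    [0, 0, 0],
    [0, 0, 0],
  ],
  squeeze=50,
)

```text
time_s: 15.0
tool_pos: [0.5164, 0.0756, 0.1596]
tcp_rot: [-0.1, 0.995, -0.0, 0.001]
wrist_force: [-0.0, 0.3, -2.3]
finger_gap: 0.129
```

```bash
python3 - <<'E'
from pl import *
o=bot.observe(); print(o["time_s"],o["tool_pos"],o["wrist_force"],o["wrist_torque"],o["finger_gap"])
im=bot.camera("scene")[100:240,180:300,::-1]; cv2.imwrite("pics/s14.png",cv2.resize(im,None,fx=4.2,fy=4.2,interpolation=cv2.INTER_CUBIC))
E
```

```text
15.0 [0.51635298 0.07563024 0.15955261] [-0.00501913  0.30260276 -2.25168   ] [ 0.02169484 -0.01650406 -0.02092225] 0.12883607568398928
```

View pics/s14.png

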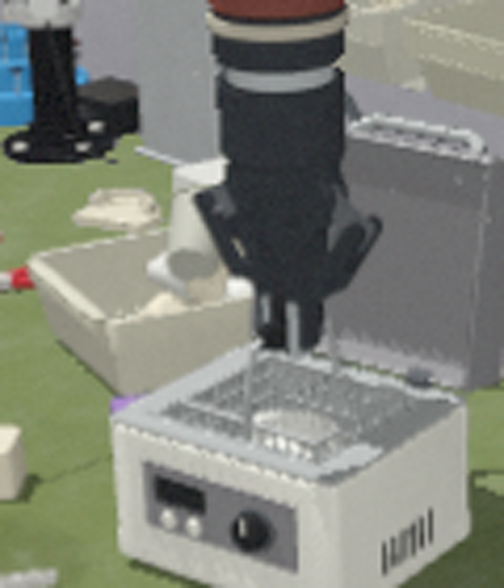

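Basket rising level, model (290,430) inside, weight about 2.3 N. Continue the remaining ~9 cm.

Emit:
apply_moves(
  dp=[
    [0, 0, -0.008],
    [0, 0, -0.017],
    [0, 0, -0.027],
    [0, 0, -0.037],
    [0, 0, -0.047],
  ],
  angular=[
    [0, 0, 0],
    [0, 0, 0],
    [0, 0, 0],
    [0, 0, 0],
    [0, 0, 0],
  ],
)

```text
time_s: 15.55
tool_pos: [0.5162, 0.0756, 0.2066]
tcp_rot: [-0.1, 0.995, -0.0, 0.001]
wrist_force: [-0.8, -0.4, -2.3]
finger_gap: 0.131
```

Emit:
apply_moves(
  dp=[
    [0, 0, -0.01],
    [0, 0, -0.02],
    [0, 0, -0.03],
    [0, 0, -0.038],
    [0, 0, -0.044],
  ],
  angular=[
    [0, 0, 0],
    [0, 0, 0],
    [0, 0, 0],
    [0, 0, 0],
    [0, 0, 0],
  ],
)

```text
time_s: 16.05
tool_pos: [0.5163, 0.0756, 0.2504]
tcp_rot: [-0.1, 0.995, -0.0, 0.001]
wrist_force: [0.8, 0.1, -2.8]
finger_gap: 0.127
```

Emit:
apply_moves(
  dp=[
    [0, 0, 0],
    [0, 0, 0],
    [0, 0, 0],
    [0, 0, 0],
    [0, 0, 0],
  ],
  angular=[
    [0, 0, 0],
    [0, 0, 0],
    [0, 0, 0],
    [0, 0, 0],
    [0, 0, 0],
  ],
)

```text
time_s: 16.55
tool_pos: [0.516, 0.0757, 0.2492]
tcp_rot: [-0.1, 0.995, -0.0, 0.0]
wrist_force: [-0.2, -0.3, -1.7]
finger_gap: 0.13
```

```bash
python3 - <<'E'
from pl import *
o=bot.observe(); print(o["time_s"],o["tool_pos"],o["tcp_rot"],o["wrist_force"],o["wrist_torque"],o["finger_gap"],abs(o["qvel"]).max())
im=bot.camera("scene")[:,:,::-1]; cv2.imwrite("pics/s15.png",cv2.resize(im[90:250,160:320],None,fx=3.7,fy=3.7,interpolation=cv2.INTER_CUBIC)); cv2.imwrite("pics/s15f.png",im)
t=bot.camera("top")[:,:,::-1]; cv2.imwrite("pics/t15.png",t)
ms=bot.camera_model("scene")
# expected basket rim/bottom corners
Rz=R.from_euler('z',YAW); c=np.array([.518,.0765,0])
b=[(sx*.046,sy*.054,z) for z in(.155,.203) for sx,sy in((-1,-1),(-1,1),(1,1),(1,-1))]
print(((proj(ms,Rz.apply(b)+c)-[160,90])*3.7).round())
E
```

```text
16.55 [0.51598855 0.07569043 0.24923261] [-9.99334957e-02  9.94994087e-01 -1.94194519e-05  2.48931047e-04] [-0.16762169 -0.32767658 -1.70894221] [ 0.02788107 -0.00989316 -0.00566958] 0.13017275431123654 0.0021907806306694765
[[349. 368.]
 [226. 333.]
 [309. 293.]
 [429. 325.]
 [346. 301.]
 [222. 269.]
 [306. 231.]
 [428. 260.]]
```

View pics/s15.png

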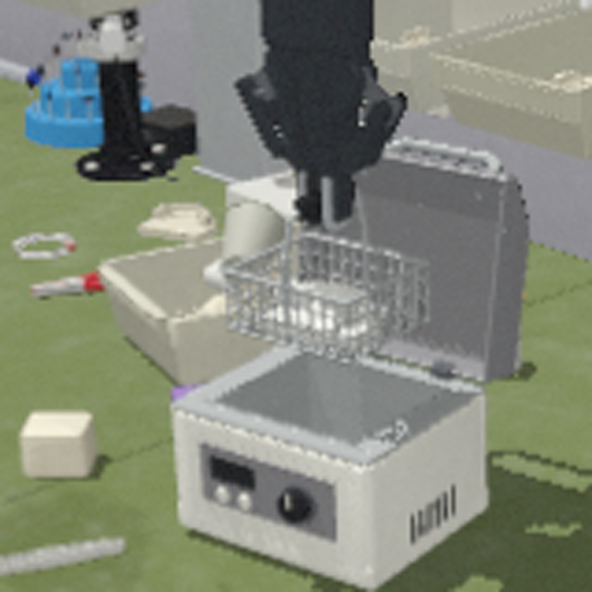

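View pics/t15.png

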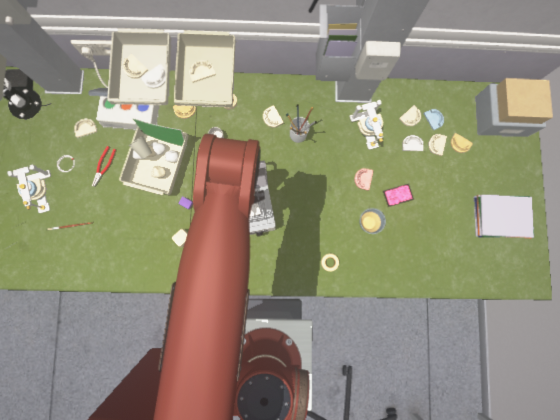

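```bash
python3 - <<'E'
from cell import bot
print(bot.finish_job()); o=bot.observe(); print(o["time_s"],o["tool_pos"],o["wrist_force"],o["finger_gap"])
E
```

```text
the job is handed in; nothing more can be done
None
the job is handed in; nothing more can be done
```

I swung the lid open by its bow handle and lifted the basket out by its grip, with the model in it. I handed in at about 16.7 s with the basket held still above the tank; no verdict came back.

**Last checks before handing in:**
- **Basket:** it looks level in the scene picture. I work out its underside at about 50 mm above the rim and its centre a few millimetres from the tank's, from the tool pose and the sizes given. The basket corners I projected for that pose agreed with the picture, except the front bottom corner, which was about 3 px off.
- **Hold:** the fingers were at an opening of 0.13 on the grip, with a load of about 1.7–2.3 N. Joint speeds were about 0.002 rad/s.
- **Model:** it is visible inside the basket.
- **Surroundings:** nothing round about looks moved in the pictures. I compared them by eye and did not measure positions.

**Lid angle:** the tool pose put the lid at about 1.6 rad when I let go of the handle, but the camera picture suggested nearer 1.55 rad. Since 1.5 rad was needed, I pushed the lid back with the closed fingers to about 1.7 rad, estimated from the fingers' position, before lifting.

**Off during the run:**
- **Unit position:** the scene camera placed the front of the unit and the shut handle about 3 to 5 px away from where the top camera and the actual grasp put them. I went with the grasp contact.
- **Handle pinch:** the first pinch was off-centre by about 8 mm and pushed the wrist with about 50 N until I re-centred it.
- **Joint 4:** it reached its 2.11 rad limit at the end of the lid swing, reading 2.1100.

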